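# Encode a keycard with the two-stage button

## Robot

A 7-joint arm with a two-finger parallel gripper is mounted at the origin on the work surface. World frame = base frame: x ahead of the robot, y to its left, z up, the work surface at z = 0. Lengths are in m, angles in rad, forces in N, time in s.
With the tool pointing down it reaches from about 0.4 to 0.925 m from the base axis. Payload 5.6 kg.
Tool frame: the origin (TCP) lies midway between the tips of the shut fingers; the grasp point (between the pads) lies 19 mm behind it; x points along the fingers, z is the direction in which the jaws open and shut, and the axes are right-handed (so a half turn about x gives the same grasp; the last joint's range is limited). The gripper opens to 85 mm and grips with 20 to 120 N. Pads are 22 mm wide; open, the fingers measure 114 mm over their backs; the gripper's body (76 mm by 85 mm) begins 54 mm behind the grasp point. The pads swing forward as they close: fully open they stand 13 mm farther back than shut.
Start: joints at [1.126, 0.468, -0.012, 1.603, 0.006, 1.071, -0.056], TCP at [0.254, -0.598, 0.231] pointing down, gripper open.
Joint ranges: [-2.53, 2.53], [-0.31, 2.02], [-1.57, 1.55], [0.28, 2.44], [-1.29, 4.43], [0.15, 1.84], [-2.92, 2.92]. Speed limits (rad/s): [2.57, 2.57, 3.14, 3.14, 3.14, 3.14, 3.14].

## Interface

Orientations are given as a rotation vector (axis times angle).
In Python, from cell import manip, capture, calibration, find_in, cut_out gives the robot as it stands.
- The arm moves only by the shell command python3 -m creep 'ROWS' [FORCE]. ROWS is JSON, a list of rows, each a list of 5 numbers: the shift along the tool's x, y, z normalised to -1 to 1, where 1 is 0.15 m, then the turn about the tool's x normalised to -1 to 1, where 1 is 360 degrees, then the opening, from 0 (shut) to 1 (fully open). In form: [[tx, ty, tz, turn, gripper], ...]. A call has exactly 5 rows; each row is the pose to reach, as a shift and turn from the pose measured when the call began, along the tool's axes at that moment, turning the shorter way round; what a row does not reach only later rows make up. A row lasts 1/12 s, in which the tool goes at most 41.7 mm and 7.16 degrees, less where a joint would pass 70% of its speed; a pose out of reach is approached as far as the arm can. A call with a number of a shift or a turn outside -1 to 1 is refused whole. A call with a gripper value outside its range is refused whole. The fingers move at their own pace and stop on an object; FORCE is the grip in N (left out, the last holds). Time passes only in rows, so rows that repeat a pose let the fingers close, or fill a call up. It gives the time, the measured TCP pose, the force and the opening at its end, in the units of the state.
- manip.observe(): the state, without advancing time (a new reading comes with each control period).
- capture(name): name is "scene" or "top"; returns the picture (480x640x3 uint8, red, green, blue); there is no depth.
- calibration(name): a dict with "mtx" (3x3 intrinsics, pixels), "origin" and "rotation" of the camera in the world. Camera axes: x right, y down, z forward; pixel columns grow to the right and rows downward; lengths in m; the calibration is good to about 2 mm. A picture is of the moment at which its call begins. calibration takes no time and is no camera call.
- manip.hand_in(): hands the job in, once; it reports no verdict.
Trained networks look in the newest picture that a camera, given by its name, has taken for a name from the list of things; names that differ only in an ending like _2 or _b are one class to them, and where a whole thing is asked for, a point or a joint stands for the part that bears it (a point fixed in the world has none). Each returns a list of dicts, best first, with "p" (0 to 1); they miss things now and then, are a little off and sometimes report something else, mostly with a low value. They report only what shows in the picture. A call takes as long as a camera call. They do not tell look-alikes from the thing itself.
- find_in(target, camera): "pixel" ([column, row] in pixels, amid what is visible of it).
- cut_out(target, camera): "region" (480x640 bool, what is visible of it) and "pixel" ([column, row] in pixels, amid what is visible of it).
The state is a dict: "t": time; "qpos": joint angles; "qd": joint speeds; "tau": joint torques, N m; "position": TCP position; "ee_rot": TCP orientation; "ft_force": force on the tool from outside, world axes, zero at the start; "wrist_torque": the same for the moment, N m; "finger_gap": opening from 0.0 (shut) to 1.0 (fully open).
Only numpy, scipy, OpenCV 4.12 (cv2) and the standard library are available. Lean on these libraries where they do the work, as an engineer would, in place of code of your own. Each camera call takes 0.05 s, during which the arm holds its last target.

## Task

Slide the grey keycard sleeve into the guide bay of the card encoder until it is fully home against the stop. Then press the encoder's orange two-stage button down to its halfway stop, keep it still there for a good second, press it on fully down, and let it go. Do not press past the halfway stop unless the sleeve is fully home, and leave the other things where they lie.

Things in the scene. Friction and masses are not known exactly. Their poses are not given: they have to be found in the camera images.
- sleeve: The grey keycard sleeve: a rigid flat plastic case with a white card window, loose, 62 mm wide (its x) by 104 mm long (its y) by 12 mm thick (z up), about 50 to 105 g. Origin: centre of its underside. It lies flat on the shelf in front of the bay mouth, its long axis roughly along the encoder's y (within 0.25 rad), +y end towards the bay.
- encoder: The card encoder: fixed grey housing with a steel guide bay. Origin on the shelf surface, z up. The bay opens to its -y; the sleeve slides in along +y (x = 0), flat on the shelf. Fully home, the sleeve's origin is at about x = 0, y = -22 mm and its near end sticks out to y = -74 mm. Housing 150 mm in x, y from 30 to 150 mm, 45 mm high; the button is on top, its axis at x = 0, y = 90 mm.
- bay_stop (a point): Middle of the bay's rubber stop: 28 mm along +y from the encoder's origin, 6 mm above the shelf; the sleeve's leading edge ends here (up to 2 mm beyond). Axes as the encoder's. The bay's two rails are 14 mm high and 70 mm apart inside from the stop back to 53 mm before it; then they flare to a mouth about 115 mm wide, 90 mm before the stop.
- cap_top (a point): Centre of the flat top of the orange button cap, 60 mm across. Top heights above the shelf: 79 mm released, 69 at the halfway stop, 59 fully down. Axes as the encoder's. Pressed straight down: the cap sinks 10 mm into its black collar (76 mm across) at 2 to 4 N; at this halfway stop nothing yields until 11 N; then cap and collar sink 10 mm more, up to 16 N. It springs back when let go.
- cap (a joint): Travel of the orange cap into the collar, m: 0 released, 0.010 at the halfway stop (and beyond).
- collar (a joint): Travel of the black collar with the cap, m: 0 until the halfway stop is passed, 0.010 fully down.
- blue_sleeve: Bystander: a blue sleeve of the same size, well away to the robot's left. Origin: centre of its underside. Leave it.
- fob: Bystander: white resin fob, about 80 mm long, 14 mm high, beside the encoder or bay approach. Leave it.
- copper_key: Bystander: flat copper key, 94 mm long, 5 mm thick, beside the encoder or bay approach. Leave it.
- stone: Bystander: smooth grey river stone, 92 mm across, 36 mm high, beside the encoder or bay approach. Leave it.
- pen_cup: Bystander: dark steel pen cup, 76 mm across, 145 mm high with its pens, at the far left. Leave it.
- tape_roll: Bystander: paper-coloured tape roll, 84 mm across, 50 mm high, at the right. Leave it.
Things that resemble listed ones, but are neither listed nor needed, are in the scene too. Leave any green, red or yellow look-alike of the sleeve alone.

How it is judged:
By the outcome, as a careful person would: the job done as asked, in the order asked, and still so for the second after the job is handed in, with the robot touching nothing.
It also fails if it takes over 51 s, if anything falls off the work surface, if the arm or the gripper's body presses on something with over 40 N, if the wrist force passes 120 N, or if a joint passes its speed limit or range.

## Working session

There is one attempt and no reset: what is moved stays moved. The work goes in short steps, Python scripts to look and compute and a shell command to move; the robot and the scene stay as the last step left them, time stands still between calls to the robot, and variables do not carry over. Pictures are saved under pics/ and viewed, and the job is handed in when it is done.

```bash
ls; mkdir -p pics
python3 - <<'E'
from cell import manip, capture, calibration, find_in, cut_out
import cv2
for n in ("scene","top"):
    im=capture(n); cv2.imwrite(f"pics/{n}0.png",im[:,:,::-1])
    c=calibration(n); print(n,c)
print(manip.observe())
E
```

```text
pics
scene {'mtx': array([[476.28336601,   0.        , 322.44714568],
       [  0.        , 476.28336601, 237.71790347],
       [  0.        ,   0.        ,   1.        ]]), 'origin': array([ 1.24995186, -0.09997716,  1.21409337]), 'rotation': array([-2.06672562, -1.68392247,  0.49823438])}
top {'mtx': array([[616.92097688,   0.        , 321.00545245],
       [  0.        , 616.92097688, 249.31387683],
       [  0.        ,   0.        ,   1.        ]]), 'origin': array([0.30669482, 0.05080531, 1.4658235 ]), 'rotation': array([-2.17569123,  2.11229689, -0.16904223])}
{'t': 0.1, 'qpos': array([ 1.12598579,  0.46833551, -0.01160812,  1.60354714,  0.00597824,
        1.07139643, -0.05632886]), 'qd': array([-5.03363277e-04, -3.05639230e-03,  1.53963332e-05, -1.77671025e-03,
        8.59558056e-04, -1.14624502e-03, -6.68824998e-04]), 'tau': array([ 2.53614808e-04, -5.33514512e+01,  2.11366260e-02, -2.51966000e+01,
        1.14248073e-02,  4.28012761e-03,  6.42658875e-06]), 'position': array([ 0.25395246, -0.59778106,  0.23039701]), 'ee_rot': array([ 0.90927852,  1.37434072, -0.90791283]), 'ft_force': array([-0.29163755,  0.45430103, -0.02992543]), 'wrist_torque': array([ 0.01942135,  0.03007382, -0.01043625]), 'finger_gap': 1.0004608246883402}
```

View pics/scene0.png

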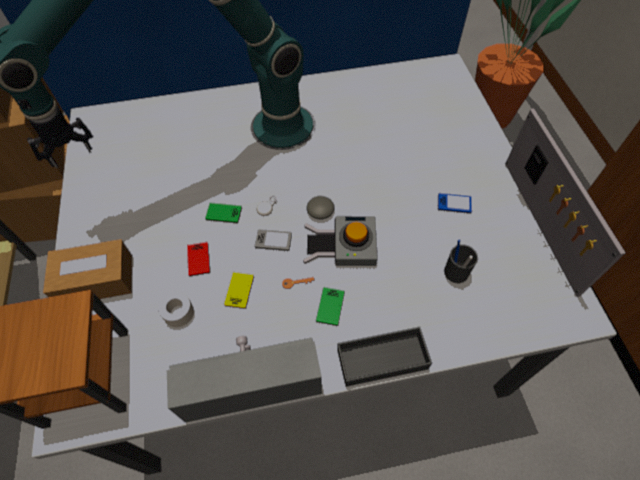

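View pics/top0.png

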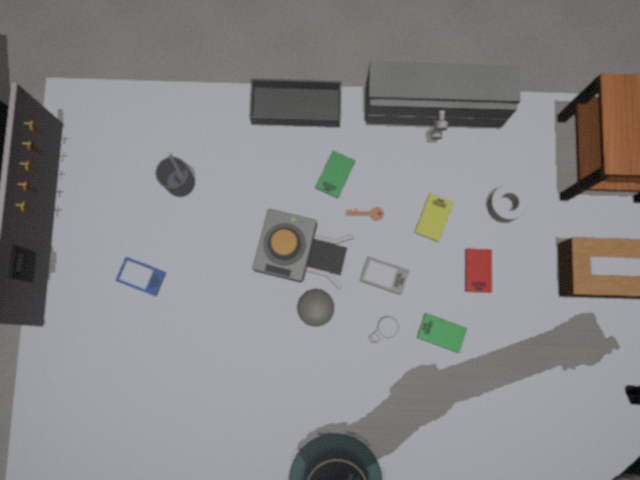

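The only grey sleeve with a white window near the bay mouth is at top (385,275) / scene (273,240). The green, red and yellow sleeves and the blue one at (141,276) are look-alikes or bystanders. I'll confirm with a crop and segment.

```bash
cat > h.py <<'E'
from cell import manip, capture, calibration, find_in, cut_out
import cv2, numpy as np
from scipy.spatial.transform import Rotation as R
def ray(n,px):
    c=calibration(n); Rm=R.from_rotvec(c['rotation']).as_matrix()
    px=np.atleast_2d(px).astype(float); d=np.c_[px,np.ones(len(px))]@np.linalg.inv(c['mtx']).T@Rm.T
    return c['origin'],d
def back(n,px,z):
    o,d=ray(n,px); return o+d*((z-o[2])/d[:,2])[:,None]
def proj(n,P):
    c=calibration(n); Rm=R.from_rotvec(c['rotation']).as_matrix()
    q=(np.atleast_2d(P)-c['origin'])@Rm@c['mtx'].T; return q[:,:2]/q[:,2:]
E
python3 - <<'E'
from h import *
for n,(x0,y0,x1,y1) in (("top",(240,190,440,340)),("scene",(240,180,400,300))):
    im=capture(n); cv2.imwrite(f"pics/{n}1.png",cv2.resize(im[y0:y1,x0:x1,::-1],None,fx=4,fy=4,interpolation=cv2.INTER_CUBIC))
    for t,z in (("sleeve",.012),("encoder",.045),("cap_top",.079),("bay_stop",.006)):
        for r in cut_out(t,n)[:8]:
            if r['p']<.2: continue
            m=r['region'].astype(np.uint8); 
            if m.sum()<20: continue
            ys,xs=np.nonzero(m); W=back(n,np.c_[xs,ys],z)[:,:2].astype(np.float32)
            (c,s,a)=cv2.minAreaRect(W*1000)
            print(n,t,round(r['p'],2),np.round(r['pixel']),m.sum(),"mean",W.mean(0).round(4),"rect",np.round(c,1),np.round(s,1),round(a,1))
E
```

```text
top sleeve 0.91 [439. 338.] 1152 mean [ 0.3415 -0.2403] rect [ 341.6 -241.1] [101.7  63.7] 71.8
top sleeve 0.89 [337. 172.] 1052 mean [0.7168 0.0174] rect [717.3  17.6] [ 62.2 106. ] 65.5
top sleeve 0.7 [434. 218.] 1106 mean [ 0.6151 -0.2228] rect [ 616.1 -223.3] [ 63.4 106.4] 69.6
top sleeve 0.57 [478. 270.] 1133 mean [ 0.4912 -0.3283] rect [ 491.6 -327.3] [ 61.6 104.7] 89.3
top sleeve 0.55 [380. 277.] 1161 mean [ 0.4719 -0.1042] rect [ 471.4 -104.2] [103.6  64.3] 73.1
top sleeve 0.24 [175. 175.] 1207 mean [0.6996 0.4053] rect [699.4 403.1] [108.3  80.4] 51.8
top encoder 0.91 [297. 252.] 4685 mean [0.5251 0.1022] rect [523.8  90.3] [206.2 153. ] 77.4
top cap_top 0.86 [286. 242.] 541 mean [0.5337 0.1319] rect [533.3 132. ] [57.7 59.2] 1.7
top bay_stop 0.95 [295. 250.] 4888 mean [0.5307 0.1029] rect [528.9  89.5] [219.1 160.6] 78.5
scene sleeve 0.83 [331. 305.] 826 mean [0.7222 0.0169] rect [720.   18.5] [ 63.9 113.7] 66.2
scene sleeve 0.74 [225. 210.] 625 mean [ 0.3461 -0.2414] rect [ 345.9 -241.1] [109.   70.1] 70.6
scene sleeve 0.72 [239. 289.] 802 mean [ 0.6225 -0.2223] rect [ 621.9 -222.3] [ 65.2 109.1] 70.2
scene sleeve 0.65 [200. 258.] 692 mean [ 0.4978 -0.3277] rect [ 497.2 -327.5] [ 63.5 108.9] 89.6
scene sleeve 0.53 [347. 244.] 2870 mean [0.5269 0.1054] rect [517.4  92.8] [213.6 175.9] 77.8
scene encoder 0.67 [348. 245.] 2953 mean [0.5466 0.0985] rect [539.2  85.9] [211.  167.4] 78.1
scene cap_top 0.89 [354. 230.] 342 mean [0.5421 0.1308] rect [542.  131.5] [56.9 64.9] 77.0
scene bay_stop 0.8 [344. 242.] 3015 mean [0.5231 0.1043] rect [516.   94.5] [222.3 173. ] 78.2
scene bay_stop 0.57 [269. 208.] 253 mean [ 0.3476 -0.1068] rect [ 345.6 -107.7] [55.9 69.8] 78.1
```

View pics/top1.png

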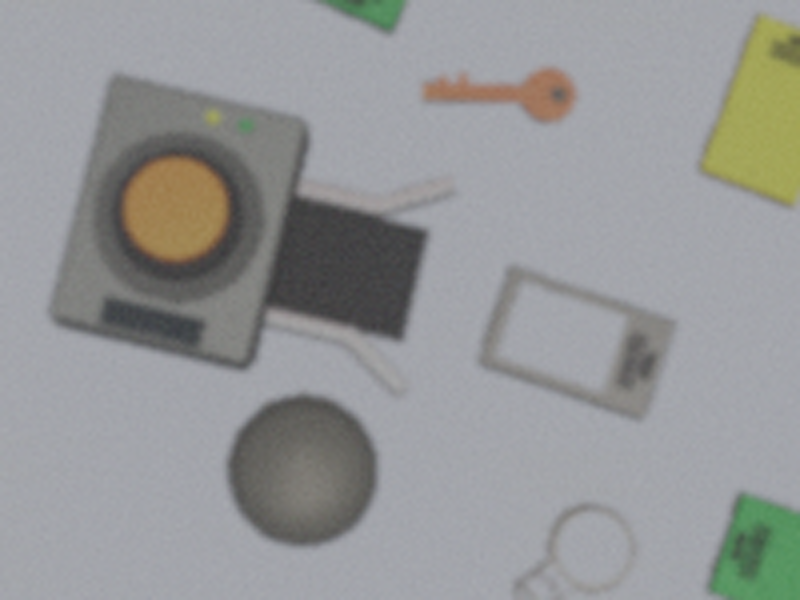

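View pics/scene1.png

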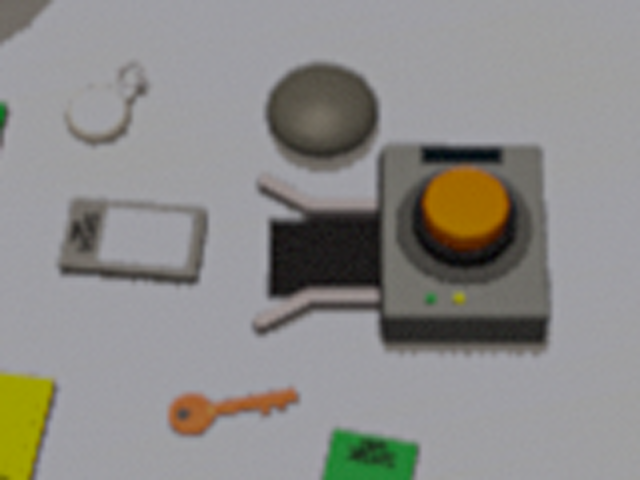

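Confirmed: grey case with white window at top (385,275), aligned with the bay. The bay mouth is at top (345,262) and the cap at (284,243). Next I'll overlay the models to refine both poses.

```bash
cat >> h.py <<'E'
def T(x,y,yaw,P):
    P=np.array(P,float).reshape(-1,3); c,s=np.cos(yaw),np.sin(yaw)
    return np.c_[x+c*P[:,0]-s*P[:,1], y+s*P[:,0]+c*P[:,1], P[:,2]]
def circ(r,y,z): 
    a=np.linspace(0,2*np.pi,60); return np.c_[r*np.cos(a),y+r*np.sin(a),0*a+z]
def enc_lines(e):
    L=[[(-.075,.03,.045),(.075,.03,.045),(.075,.15,.045),(-.075,.15,.045),(-.075,.03,.045)],
       circ(.03,.09,.079),
       [(-.0575,-.062,.014),(-.035,-.025,.014),(-.035,.028,.014)],[(.0575,-.062,.014),(.035,-.025,.014),(.035,.028,.014)]]
    return [T(*e,l) for l in L]
def sl_lines(s):
    return [T(*s,[(-.031,-.052,.012),(.031,-.052,.012),(.031,.052,.012),(-.031,.052,.012),(-.031,-.052,.012)])]
def overlay(n,im,lines,box,name,f=4):
    x0,y0,x1,y1=box
    o=cv2.resize(np.ascontiguousarray(im[y0:y1,x0:x1,::-1]),None,fx=f,fy=f,interpolation=cv2.INTER_CUBIC)
    for l in lines:
        p=((proj(n,l)+.5-[x0,y0])*f).round().astype(np.int32)
        cv2.polylines(o,[p],False,(255,0,255),1,cv2.LINE_AA)
    cv2.imwrite(name,o)
E
cat > fit.py <<'E'
from h import *
from scipy.optimize import least_squares
# refine: sub-pixel gradient matching: maximise gradient magnitude along model lines
def score_maps(n,im):
    g=cv2.GaussianBlur(im.astype(np.float32),(0,0),1.2); m=0
    for k in range(3):
        m=m+np.hypot(cv2.Sobel(g[:,:,k],cv2.CV_32F,1,0),cv2.Sobel(g[:,:,k],cv2.CV_32F,0,1))
    return np.minimum(m,np.percentile(m,99))
def samp(L): 
    out=[]
    for l in L:
        for a,b in zip(l[:-1],l[1:]): 
            k=max(2,int(np.linalg.norm(b-a)/.002)); out.append(a+(b-a)*np.linspace(0,1,k)[:,None])
    return np.vstack(out)
def fit(maps,p0,fn):
    from scipy.optimize import minimize
    def f(p):
        P=samp(fn(p)); s=0
        for n,m in maps.items():
            q=proj(n,P).astype(np.float32); s-=cv2.remap(m,q[:,0:1],q[:,1:2],cv2.INTER_LINEAR).mean()
        return s
    best=None
    for d in [(0,0,0),(.004,0,0),(-.004,0,0),(0,.004,0),(0,-.004,0),(0,0,.04),(0,0,-.04)]:
        x0=np.array(p0)+d
        r=minimize(f,x0,method='Nelder-Mead',options=dict(initial_simplex=x0+np.array([(0,0,0),(.004,0,0),(0,.004,0),(0,0,.03)]),xatol=1e-5))
        if best is None or r.fun<best.fun: best=r
    return best.x,best.fun
E
python3 - <<'E'
from fit import *
ims={n:capture(n) for n in("top","scene")}
maps={n:score_maps(n,i) for n,i in ims.items()}
e0=(.5155,.044,-.218); s0=(.4715,-.104,-.295)
for k in (["top"],["scene"],["top","scene"]):
    mm={n:maps[n] for n in k}
    e,fe=fit(mm,e0,enc_lines); s,fs=fit(mm,s0,sl_lines)
    print(k,e.round(4),fe,s.round(4),fs)
B={"top":(240,190,440,340),"scene":(240,180,400,300)}
for n in ims: overlay(n,ims[n],enc_lines(e)+sl_lines(s),B[n],f"pics/{n}2.png")
E
```

```text
Traceback (most recent call last):
  File "fit.py", line 25, in fit
    r=minimize(f,x0,method='Nelder-Mead',options=dict(initial_simplex=x0+np.array([(0,0,0),(.004,0,0),(0,.004,0),(0,0,.03)]),xatol=1e-5))
  File "fit.py", line 20, in f
    q=proj(n,P).astype(np.float32); s-=cv2.remap(m,q[:,0:1],q[:,1:2],cv2.INTER_LINEAR).mean()
      ~~~~^^^^^
  File "h.py", line 11, in proj
    c=calibration(n); Rm=R.from_rotvec(c['rotation']).as_matrix()
ValueError: time passes only in moves, steps and waits
```

```bash
sed -i '1s/.*/from cell import manip, capture, find_in, cut_out\nimport cell, functools\ncalibration=functools.lru_cache(None)(cell.calibration)/' h.py
python3 - <<'E'
from fit import *
ims={n:capture(n) for n in("top","scene")}
maps={n:score_maps(n,i) for n,i in ims.items()}
e0=(.5155,.044,-.218); s0=(.4715,-.104,-.295)
for k in (["top"],["scene"],["top","scene"]):
    mm={n:maps[n] for n in k}
    e,fe=fit(mm,e0,enc_lines); s,fs=fit(mm,s0,sl_lines)
    print(k,e.round(4),fe,s.round(4),fs)
B={"top":(240,190,440,340),"scene":(240,180,400,300)}
for n in ims: overlay(n,ims[n],enc_lines(e)+sl_lines(s),B[n],f"pics/{n}2.png")
E
```

```text
['top'] [ 0.5155  0.0445 -0.2021] -274.7861022949219 [ 0.4727 -0.102  -0.3071] -181.4484100341797
['scene'] [ 0.518   0.0446 -0.2255] -419.3871765136719 [ 0.483  -0.104  -0.3091] -377.1346740722656
['top', 'scene'] [ 0.5166  0.0447 -0.2184] -668.7644653320312 [ 0.4823 -0.104  -0.3088] -497.6864318847656
```

View pics/top2.png

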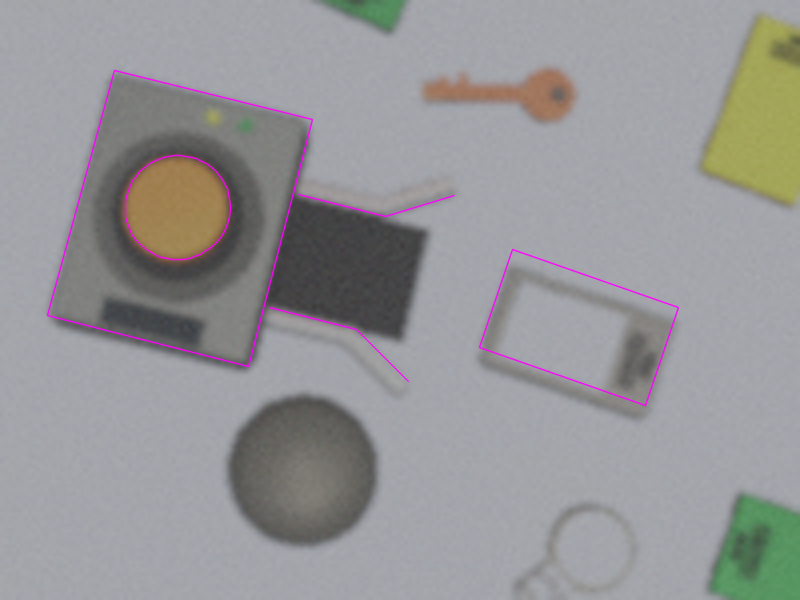

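View pics/scene2.png

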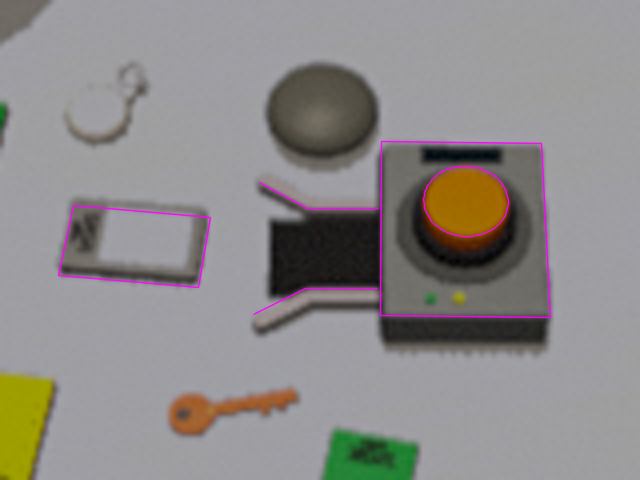

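Run:
```python
from fit import *
ims={n:capture(n) for n in("top","scene")}
s=(.4722,-.103,-.300)
out=[]
for n,b in {"top":(350,240,420,310),"scene":(250,210,310,270)}.items():
    overlay(n,ims[n],sl_lines(s),b,f"pics/a.png",6 if n=="top" else 6); out.append(cv2.resize(cv2.imread("pics/a.png"),(400,400)))
cv2.imwrite("pics/sl3.png",np.hstack(out))
st=manip.observe(); M=R.from_rotvec(st['ee_rot']).as_matrix(); print(M.round(3),st['t'])
```

```text
[[-0.     0.92   0.391]
 [ 0.     0.391 -0.92 ]
 [-1.    -0.    -0.   ]] 0.9
```

View pics/sl3.png

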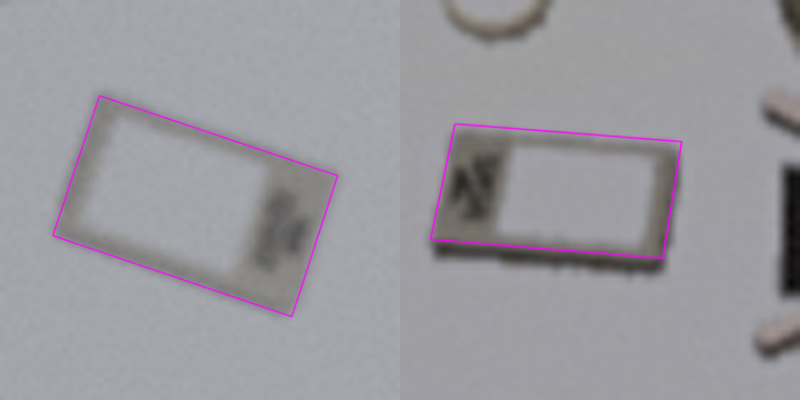

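```bash
python3 -m creep '[[0,0.2,-0.18,0,1],[0,0.4,-0.36,0,1],[0,0.6,-0.54,0,1],[0,0.8,-0.74,0,1],[0,0.82,-0.75,0,1]]'; python3 -m creep '[[0,0.2,-0.18,0,1],[0,0.4,-0.36,0,1],[0,0.6,-0.54,0,1],[0,0.8,-0.74,0,1],[0,0.82,-0.75,0,1]]'
python3 - <<'E'
from h import *
print(back("top",[[388,327],[385,275],[375,337]],.01).round(3))
E
```

```text
t: 1.32
position: [0.3275, -0.4391, 0.2314]
ee_rot: [0.905, 1.377, -0.898]
ft_force: [0.1, -0.0, -0.2]
finger_gap: 0.998
t: 1.73
position: [0.398, -0.2801, 0.2325]
ee_rot: [0.9, 1.38, -0.889]
ft_force: [0.3, -0.1, -0.5]
finger_gap: 1.001
[[ 0.351 -0.115  0.01 ]
 [ 0.474 -0.107  0.01 ]
 [ 0.327 -0.085  0.01 ]]
```

```bash
cat >> h.py <<'E'
E0=(.5166,.0447,-.215)
def goto(x,y,z,zang):
    """normalised row to reach TCP x,y,z with tool z-axis at world angle zang (mod pi)"""
    s=manip.observe(); M=R.from_rotvec(s['ee_rot']).as_matrix()
    d=M.T@(np.array([x,y,z])-s['position'])/.15
    cur=np.arctan2(M[1,2],M[0,2]); t=-(zang-cur); t=(t+np.pi/2)%np.pi-np.pi/2
    print("row",d.round(3),"turn",round(t/2/np.pi,4),"| pos",s['position'].round(4),"zang",round(cur,4),"tilt",M[2,0].round(4),"F",s['ft_force'].round(1),"t",round(s['t'],2),"gap",round(s['finger_gap'],3))
def enc(p,e=E0):
    d=np.array(p)[:2]-np.array(e[:2]); c,s=np.cos(e[2]),np.sin(e[2]); return np.array([c*d[0]+s*d[1],-s*d[0]+c*d[1]])
E
python3 -c "
from h import *
goto(.4598,-.1431,.10,-.30)"
```

```text
row [ 0.89   0.744 -0.662] turn -0.1354 | pos [ 0.398  -0.2801  0.2325] zang -1.1505 tilt -1.0 F [ 0.3 -0.1 -0.5] t 1.73 gap 1.001
```

```bash
python3 -m creep '[[0,0.2,-0.16,-0.02,1],[0,0.4,-0.33,-0.04,1],[0.1,0.6,-0.5,-0.06,1],[0.3,0.744,-0.662,-0.08,0.93],[0.3,0.744,-0.662,-0.1,0.93]]'; python3 -c "
from h import *
goto(.4598,-.1431,.06,-.30)"
```

```text
t: 2.15
position: [0.4596, -0.137, 0.186]
ee_rot: [0.415, 1.535, -0.399]
ft_force: [-0.7, -0.5, -0.7]
finger_gap: 0.93
row [ 0.839 -0.042  0.026] turn -0.0349 | pos [ 0.4596 -0.137   0.186 ] zang -0.5195 tilt -0.9999 F [-0.7 -0.5 -0.7] t 2.15 gap 0.93
```

```bash
python3 -m creep '[[0.2,-0.042,0.026,-0.018,0.93],[0.4,-0.042,0.026,-0.035,0.93],[0.6,-0.042,0.026,-0.035,0.93],[0.839,-0.042,0.026,-0.035,0.93],[0.839,-0.042,0.026,-0.035,0.93]]'
python3 - <<'E'
from h import *
im=capture("top"); cv2.imwrite("pics/t4.png",cv2.resize(im[220:370,320:480,::-1],None,fx=4,fy=4)); goto(.4598,-.1431,.012,-.30)
E
```

```text
t: 2.57
position: [0.4556, -0.1422, 0.0546]
ee_rot: [0.245, 1.571, -0.226]
ft_force: [-0.8, 0.2, -0.3]
finger_gap: 0.935
row [ 0.303 -0.002  0.02 ] turn 0.0001 | pos [ 0.4574 -0.1425  0.0575] zang -0.2994 tilt -0.9999 F [-0.8  0.4  1.1] t 2.62 gap 0.93
```

View pics/t4.png

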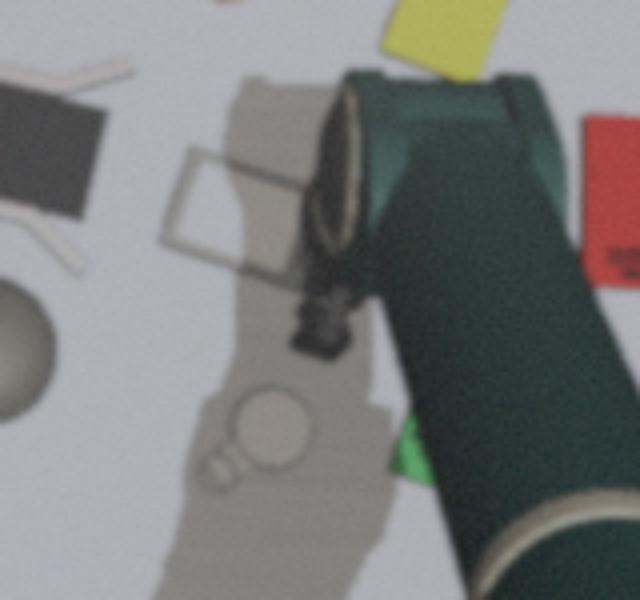

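The gripper stands over the sleeve's rear end (crop ~(320,240)) and the fob is clear at (270,425). Descending.

```bash
python3 -m creep '[[0.1,0,0.02,0,0.93],[0.2,0,0.02,0,0.93],[0.27,0,0.02,0,0.93],[0.3,0,0.02,0,0.93],[0.3,0,0.02,0,0.93]]'
python3 - <<'E'
from h import *
im=capture("scene"); cv2.imwrite("pics/s5.png",cv2.resize(im[170:290,220:380,::-1],None,fx=4,fy=4)); goto(.4598,-.1431,-.002,-.30)
E
```

```text
t: 3.03
position: [0.4602, -0.143, 0.013]
ee_rot: [0.244, 1.567, -0.226]
ft_force: [0.2, 0.5, 0.9]
finger_gap: 0.929
row [ 0.103 -0.003 -0.003] turn 0.0001 | pos [ 0.4604 -0.143   0.0134] zang -0.2993 tilt -0.9999 F [ 0.7  0.4 -0.6] t 3.08 gap 0.933
```

View pics/s5.png

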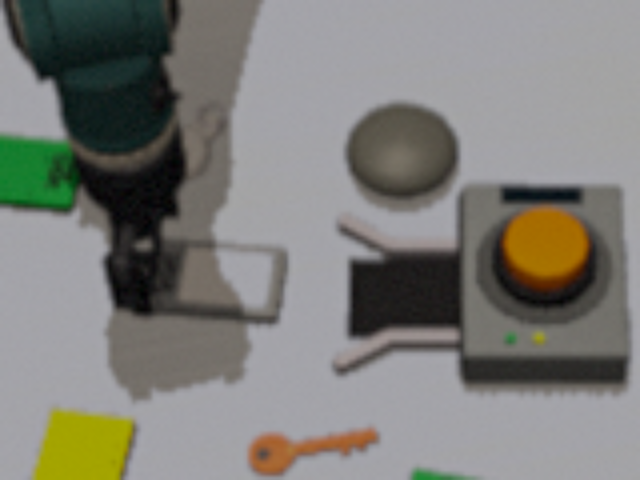

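Straddled correctly, with both fingers beside the sleeve's rear end at crop (135,280). Lower a little, then close.

```bash
python3 -m creep '[[0.03,0,0,0,0.93],[0.06,0,0,0,0.93],[0.09,0,0,0,0.93],[0.1,0,0,0,0.93],[0.1,0,0,0,0.93]]' && python3 -m creep '[[0,0,0,0,0.8],[0,0,0,0,0.7],[0,0,0,0,0.65],[0,0,0,0,0.6],[0,0,0,0,0.6]]' 20;  python3 - <<'E'
from h import *
goto(.4598,-.1431,-.002,-.30)
E
```

```text
t: 3.5
position: [0.46, -0.1427, -0.0021]
ee_rot: [0.244, 1.567, -0.226]
ft_force: [-0.1, -0.7, -0.7]
finger_gap: 0.929
t: 3.92
position: [0.4601, -0.1427, -0.002]
ee_rot: [0.244, 1.567, -0.226]
ft_force: [0.6, 0.1, 0.9]
finger_gap: 0.723
row [ 0.    -0.003 -0.001] turn 0.0001 | pos [ 0.4601 -0.1427 -0.002 ] zang -0.2992 tilt -0.9999 F [0.6 0.1 0.9] t 3.92 gap 0.723
```

Run:
```python
from h import *
e=enc(manip.observe()['position']); print(e)
for y in (e[1],-.11,-.064):
    p=T(*E0,[(0,y,0)])[0]; goto(p[0],p[1],-.002,E0[2])
```

```text
[-0.01524293 -0.19513843]
row [-0.001  0.009  0.101] turn -0.0134 | pos [ 0.4601 -0.1427 -0.002 ] zang -0.2992 tilt -0.9999 F [0.6 0.1 0.9] t 3.92 gap 0.723
row [0.005 0.574 0.054] turn -0.0134 | pos [ 0.4601 -0.1427 -0.002 ] zang -0.2992 tilt -0.9999 F [0.6 0.1 0.9] t 3.92 gap 0.723
row [0.009 0.88  0.028] turn -0.0134 | pos [ 0.4601 -0.1427 -0.002 ] zang -0.2992 tilt -0.9999 F [0.6 0.1 0.9] t 3.92 gap 0.723
```

```bash
python3 -m creep '[[0,0.06,0.05,-0.007,0.6],[0,0.15,0.09,-0.0134,0.6],[0,0.25,0.08,-0.0134,0.6],[0,0.3,0.075,-0.0134,0.6],[0,0.3,0.075,-0.0134,0.6]]' 40
python3 - <<'E'
from fit import *
im=capture("top"); 
s=manip.observe()['position']; 
p=T(s[0],s[1],E0[2],[(0,.042,0)])[0]
overlay("top",im,sl_lines((p[0],p[1],E0[2]))+enc_lines(E0),(260,200,420,320),"pics/t6.png",5)
print(enc(s))
for y in (-.11,-.084,-.062):
    p=T(*E0,[(0,y,0)])[0]; goto(p[0],p[1],-.002,E0[2])
E
```

```text
t: 4.33
position: [0.4846, -0.1001, -0.0017]
ee_rot: [0.176, 1.573, -0.155]
ft_force: [0.2, 1.2, 1.0]
finger_gap: 0.712
[-0.00034292 -0.14974055]
row [0.005 0.265 0.003] turn 0.0005 | pos [ 0.4843 -0.1015 -0.0017] zang -0.2121 tilt -0.9999 F [-0.4  1.3  0.7] t 4.38 gap 0.71
row [0.007 0.438 0.004] turn 0.0005 | pos [ 0.4843 -0.1015 -0.0017] zang -0.2121 tilt -0.9999 F [-0.4  1.3  0.7] t 4.38 gap 0.71
row [0.009 0.585 0.004] turn 0.0005 | pos [ 0.4843 -0.1015 -0.0017] zang -0.2121 tilt -0.9999 F [-0.4  1.3  0.7] t 4.38 gap 0.71
```

View pics/t6.png

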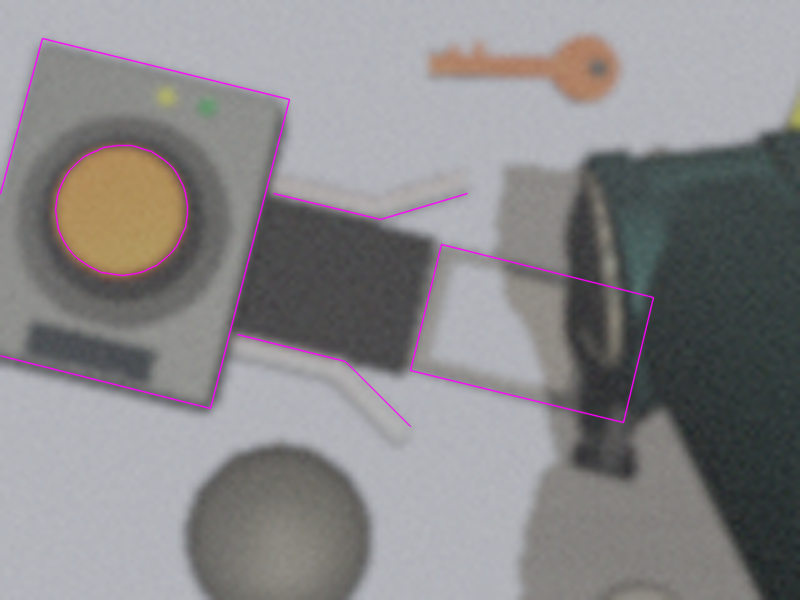

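The sleeve matches its model (front edge at crop (425,310)) and is centred on the bay. Advancing into the rails.

```bash
python3 -m creep '[[0,0.07,0.002,0,0.6],[0,0.14,0.002,0,0.6],[0,0.21,0.003,0,0.6],[0,0.27,0.003,0,0.6],[0,0.27,0.003,0,0.6]]'
python3 - <<'E'
from fit import *
s=manip.observe()['position']; print(enc(s))
for y in (-.084,-.070,-.062):
    p=T(*E0,[(0,y,0)])[0]; goto(p[0],p[1],-.002,E0[2])
E
```

```text
t: 4.8
position: [0.4938, -0.059, -0.0012]
ee_rot: [0.175, 1.573, -0.153]
ft_force: [0.0, -0.2, -0.8]
finger_gap: 0.711
[-0.00015345 -0.1061846 ]
row [0.007 0.148 0.002] turn 0.0011 | pos [ 0.4938 -0.059  -0.0012] zang -0.2084 tilt -0.9999 F [ 0.  -0.2 -0.8] t 4.8 gap 0.711
row [0.009 0.241 0.003] turn 0.0011 | pos [ 0.4938 -0.059  -0.0012] zang -0.2084 tilt -0.9999 F [ 0.  -0.2 -0.8] t 4.8 gap 0.711
row [0.009 0.294 0.003] turn 0.0011 | pos [ 0.4938 -0.059  -0.0012] zang -0.2084 tilt -0.9999 F [ 0.  -0.2 -0.8] t 4.8 gap 0.711
```

```bash
python3 -m creep '[[0.003,0.05,0.001,0.001,0.6],[0.005,0.1,0.002,0.001,0.6],[0.008,0.15,0.002,0.001,0.6],[0.008,0.18,0.003,0.001,0.6],[0.008,0.18,0.003,0.001,0.6]]'
python3 - <<'E'
from fit import *
s=manip.observe()['position']; print(enc(s))
for y in (-.070,-.064,-.060):
    p=T(*E0,[(0,y,0)])[0]; goto(p[0],p[1],-.002,E0[2])
E
```

```text
t: 5.22
position: [0.5004, -0.0311, -0.0017]
ee_rot: [0.179, 1.572, -0.156]
ft_force: [0.3, 2.3, 3.7]
finger_gap: 0.712
[ 0.00039709 -0.07752766]
row [ 0.003  0.05  -0.003] turn 0.0003 | pos [ 0.5004 -0.0311 -0.0017] zang -0.2131 tilt -0.9999 F [0.3 2.3 3.7] t 5.22 gap 0.712
row [ 0.003  0.09  -0.002] turn 0.0003 | pos [ 0.5004 -0.0311 -0.0017] zang -0.2131 tilt -0.9999 F [0.3 2.3 3.7] t 5.22 gap 0.712
row [ 0.003  0.117 -0.002] turn 0.0003 | pos [ 0.5004 -0.0311 -0.0017] zang -0.2131 tilt -0.9999 F [0.3 2.3 3.7] t 5.22 gap 0.712
```

```bash
python3 -m creep '[[0,0.02,-0.002,0,0.6],[0,0.04,-0.002,0,0.6],[0,0.06,-0.002,0,0.6],[0,0.07,-0.002,0,0.6],[0,0.07,-0.002,0,0.6]]'
python3 - <<'E'
from fit import *
s=manip.observe()['position']; print(enc(s))
for y in (-.064,-.060):
    p=T(*E0,[(0,y,0)])[0]; goto(p[0],p[1],-.002,E0[2])
E
```

```text
t: 5.63
position: [0.5024, -0.0203, -0.0017]
ee_rot: [0.179, 1.572, -0.155]
ft_force: [-0.7, -0.0, 0.3]
finger_gap: 0.712
[ 1.19249259e-05 -6.65083585e-02]
row [ 0.002  0.017 -0.   ] turn 0.0003 | pos [ 0.5024 -0.0203 -0.0017] zang -0.2129 tilt -0.9999 F [-0.7 -0.   0.3] t 5.63 gap 0.712
row [0.003 0.043 0.   ] turn 0.0003 | pos [ 0.5024 -0.0203 -0.0017] zang -0.2129 tilt -0.9999 F [-0.7 -0.   0.3] t 5.63 gap 0.712
```

```bash
python3 -m creep '[[0,0.01,0,0,0.6],[0,0.02,0,0,0.6],[0,0.025,0,0,0.6],[0,0.03,0,0,0.6],[0,0.03,0,0,0.6]]'
python3 - <<'E'
from fit import *
s=manip.observe()['position']; print(enc(s))
for y in (-.060,):
    p=T(*E0,[(0,y,0)])[0]; goto(p[0],p[1],-.002,E0[2])
E
```

```text
t: 6.05
position: [0.5031, -0.0168, -0.0017]
ee_rot: [0.179, 1.572, -0.157]
ft_force: [-1.3, -3.8, 0.9]
finger_gap: 0.715
[-3.45981975e-05 -6.29973650e-02]
row [0.002 0.02  0.   ] turn 0.0003 | pos [ 0.5031 -0.0168 -0.0017] zang -0.2134 tilt -0.9999 F [-1.3 -3.8  0.9] t 6.05 gap 0.715
```

```bash
python3 -m creep '[[0,0.01,0,0,0.6],[0,0.015,0,0,0.6],[0,0.02,0,0,0.6],[0,0.02,0,0,0.6],[0,0.02,0,0,0.6]]'
python3 - <<'E'
from fit import *
s=manip.observe()['position']; print(enc(s))
im=capture("top"); overlay("top",im,sl_lines((*T(*E0,[(0,-.022,0)])[0][:2],E0[2])),(260,200,420,320),"pics/t7.png",5)
im=capture("scene"); overlay("scene",im,sl_lines((*T(*E0,[(0,-.022,0)])[0][:2],E0[2])),(250,190,390,280),"pics/s7.png",5)
goto(0,0,0,0)
E
```

```text
t: 6.47
position: [0.5031, -0.0167, -0.0017]
ee_rot: [0.177, 1.573, -0.161]
ft_force: [-0.9, -9.5, 2.1]
finger_gap: 0.709
[-6.21157342e-05 -6.29052882e-02]
row [ 0.017 -0.606 -3.301] turn -0.0342 | pos [ 0.5031 -0.0168 -0.0017] zang -0.2147 tilt -0.9999 F [-1.3 -8.8  2.8] t 6.57 gap 0.71
```

View pics/t7.png

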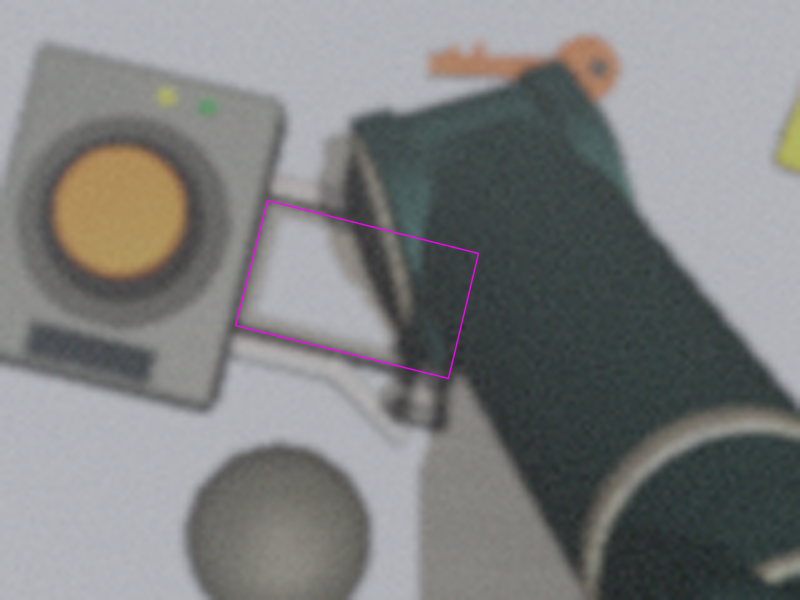

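View pics/s7.png

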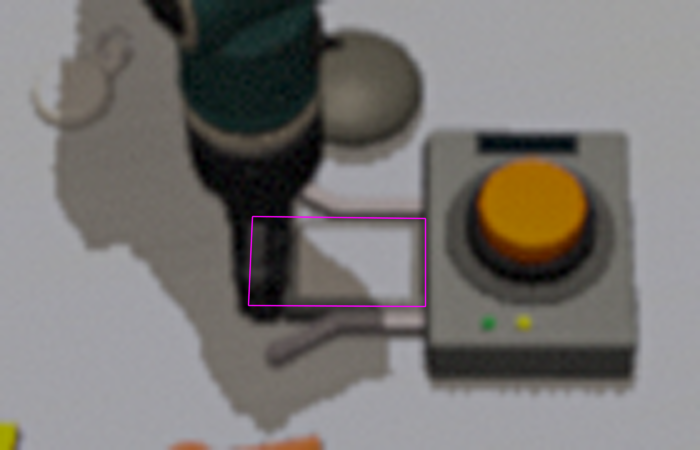

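The sleeve is stopped where expected (about y=-21 mm, reaction 9.5 N). I'll open only slightly because of the flared rails, rise, look, and then confirm with a push from behind using shut fingers.

```bash
python3 -m creep '[[0,0,0,0,0.76],[0,0,0,0,0.78],[-0.05,0,0,0,0.78],[-0.2,0,0,0,0.78],[-0.4,0,0,0,0.78]]'; python3 -m creep '[[0,-0.2,0,0,0.7],[0,-0.4,0,0,0.3],[0,-0.4,0,0,0],[0,-0.4,0,0,0],[0,-0.4,0,0,0]]'
python3 - <<'E'
from fit import *
s=manip.observe()['position']; print(enc(s))
h=(*T(*E0,[(0,-.022,0)])[0][:2],E0[2])
im=capture("top"); m={"top":score_maps("top",im)}; f,v=fit(m,h,sl_lines); print(enc(f),f[2]-E0[2],v); overlay("top",im,sl_lines(f),(260,200,420,320),"pics/t8.png",5)
im=capture("scene"); overlay("scene",im,sl_lines(h),(250,190,390,280),"pics/s8.png",5)
p=T(*E0,[(0,-.11,0)])[0];goto(p[0],p[1],.006,E0[2])
E
```

```text
t: 6.98
position: [0.502, -0.0162, 0.0577]
ee_rot: [0.177, 1.578, -0.159]
ft_force: [1.2, -0.8, 0.5]
finger_gap: 0.782
t: 7.4
position: [0.4896, -0.074, 0.0575]
ee_rot: [0.177, 1.577, -0.158]
ft_force: [0.9, 0.5, 0.0]
finger_gap: 0.133
[-0.00100902 -0.12171211]
[-0.00525862 -0.01719228] -0.005857024016203638 -257.9872131347656
row [0.342 0.07  0.013] turn 0.0006 | pos [ 0.4897 -0.0734  0.0573] zang -0.2113 tilt -0.9998 F [-0.3 -0.  -0.8] t 7.5 gap 0.002
```

View pics/t8.png

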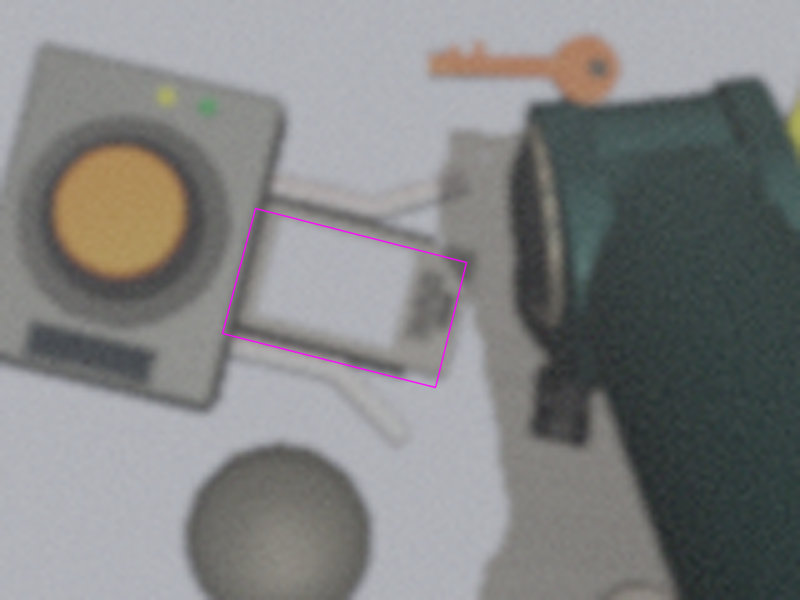

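View pics/s8.png

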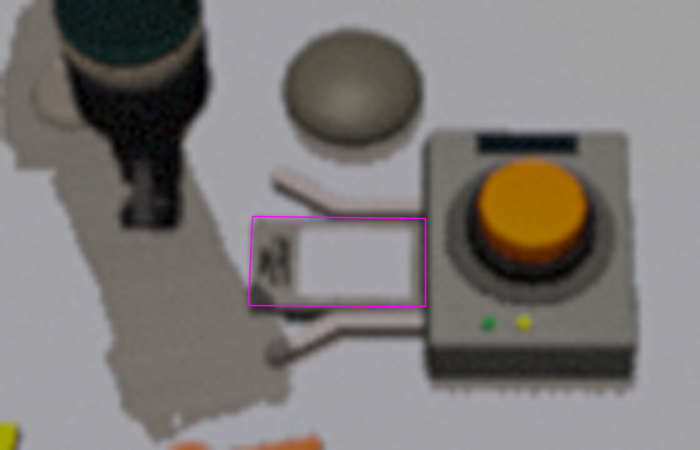

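Sleeve sits in the bay, rear end at scene crop (250,262) on the model outline. Now the confirming push from behind.

```bash
python3 -m creep '[[0,0.04,0.01,0,0],[0.1,0.04,0.01,0,0],[0.2,0.04,0.01,0,0],[0.3,0.04,0.01,0,0],[0.34,0.04,0.01,0,0]]'
python3 - <<'E'
from fit import *
s=manip.observe()['position']; print(enc(s))
p=T(*E0,[(0,-.088,0)])[0];goto(p[0],p[1],.006,E0[2])
E
```

```text
t: 7.92
position: [0.4911, -0.0653, 0.0047]
ee_rot: [0.175, 1.58, -0.154]
ft_force: [0.5, 0.4, 0.6]
finger_gap: -0.001
[-0.00142743 -0.11292759]
row [-0.007  0.166  0.01 ] turn 0.0009 | pos [ 0.4911 -0.0653  0.0047] zang -0.2091 tilt -0.9998 F [0.5 0.4 0.6] t 7.92 gap -0.001
```

```bash
python3 -m creep '[[-0.007,0.05,0.01,0,0],[-0.007,0.1,0.01,0,0],[-0.007,0.14,0.01,0,0],[-0.007,0.16,0.01,0,0],[-0.007,0.16,0.01,0,0]]'; python3 -c "
from fit import *
s=manip.observe()['position']; print(enc(s))
p=T(*E0,[(0,-.083,0)])[0];goto(p[0],p[1],.006,E0[2])"
```

```text
t: 8.33
position: [0.4984, -0.0407, 0.0068]
ee_rot: [0.174, 1.579, -0.152]
ft_force: [-0.3, -0.3, -0.5]
finger_gap: 0.002
[ 0.00045597 -0.08727112]
row [ 0.006  0.028 -0.003] turn 0.0013 | pos [ 0.4984 -0.0407  0.0068] zang -0.2069 tilt -0.9998 F [-0.3 -0.3 -0.5] t 8.33 gap 0.002
```

```bash
python3 -m creep '[[0,0.01,0,0,0],[0,0.02,0,0,0],[0,0.03,0,0,0],[0,0.03,0,0,0],[0,0.03,0,0,0]]'; python3 -c "
from fit import *
s=manip.observe()['position']; print(enc(s))
p=T(*E0,[(0,-.083,0)])[0];goto(p[0],p[1],.006,E0[2])"
```

```text
t: 8.75
position: [0.4994, -0.0381, 0.0072]
ee_rot: [0.174, 1.578, -0.155]
ft_force: [-0.7, -6.4, 3.6]
finger_gap: -0.004
[ 0.00085568 -0.08452817]
row [ 0.008  0.01  -0.006] turn 0.001 | pos [ 0.4994 -0.0381  0.0072] zang -0.2087 tilt -0.9998 F [-0.7 -6.4  3.6] t 8.75 gap -0.004
```

```bash
python3 -m creep '[[0,0.01,-0.004,0,0],[0,0.02,-0.004,0,0],[0,0.03,-0.004,0,0],[0,0.04,-0.004,0,0],[0,0.04,-0.004,0,0]]'; python3 -c "
from fit import *
s=manip.observe()['position']; print(enc(s))
p=T(*E0,[(0,-.083,0)])[0];goto(p[0],p[1],.006,E0[2])"
```

```text
t: 9.17
position: [0.4998, -0.0377, 0.0073]
ee_rot: [0.172, 1.579, -0.163]
ft_force: [-1.3, -15.3, 2.8]
finger_gap: 0.001
[ 0.00111848 -0.08406352]
row [ 0.009  0.007 -0.007] turn 0.0003 | pos [ 0.4998 -0.0377  0.0073] zang -0.2131 tilt -0.9999 F [ -1.3 -15.3   2.8] t 9.17 gap 0.001
```

Firm stop: 9 N more moved it only 0.5 mm. The sleeve is home. Back off, rise, and go above the button.

```bash
python3 -m creep '[[0,-0.1,0,0,0],[-0.2,-0.15,0,0,0],[-0.45,-0.15,0,0,0],[-0.7,-0.15,0,0,0],[-0.8,-0.15,0,0,0]]'
python3 - <<'E'
from fit import *
im=capture("top"); h=(*T(*E0,[(0,-.021,0)])[0][:2],E0[2]); overlay("top",im,sl_lines(h),(260,200,420,320),"pics/t9.png",5)
p=T(*E0,[(0,.09,0)])[0];print(p);goto(p[0],p[1],.11,E0[2])
E
```

```text
t: 9.58
position: [0.4989, -0.0598, 0.1313]
ee_rot: [0.173, 1.572, -0.162]
ft_force: [1.4, -0.2, -0.3]
finger_gap: 0.003
[0.53580127 0.13262788 0.        ]
row [ 0.158  1.304 -0.037] turn 0.0004 | pos [ 0.5    -0.0599  0.1326] zang -0.2128 tilt -1.0 F [0.4 0.2 2. ] t 9.63 gap 0.003
```

View pics/t9.png

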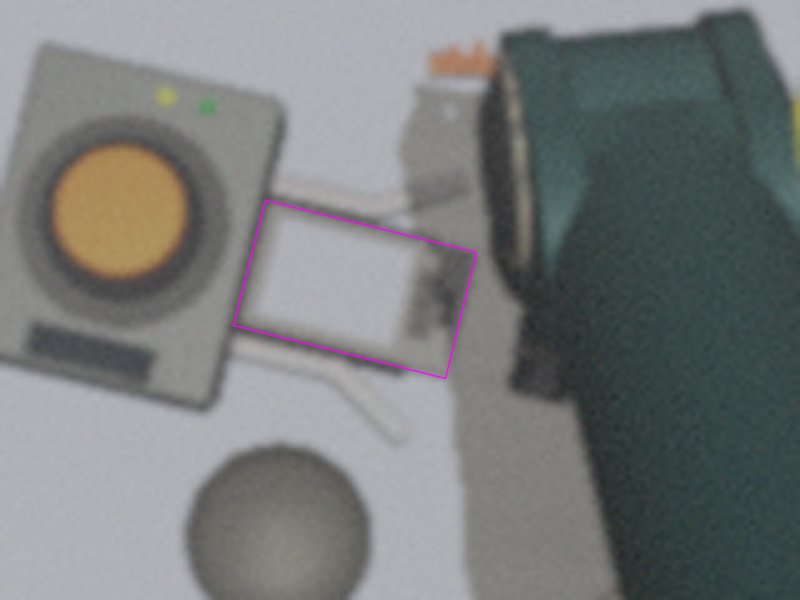

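The sleeve matches the home outline (rear edge at crop ~(460,315)). Moving over the cap.

```bash
python3 -m creep '[[0,0.2,0,0,0],[0,0.4,0,0,0],[0,0.6,-0.01,0,0],[0,0.8,-0.02,0,0],[0,0.9,-0.025,0,0]]'; python3 -m creep '[[0.02,0.2,-0.01,0,0],[0.05,0.35,-0.01,0,0],[0.1,0.4,-0.01,0,0],[0.12,0.4,-0.01,0,0],[0.12,0.4,-0.01,0,0]]'
python3 - <<'E'
from fit import *
goto(.5358,.1326,.085,E0[2])
im=capture("top"); cv2.imwrite("pics/t10.png",cv2.resize(im[190:310,220:380,::-1],None,fx=4,fy=4))
im=capture("scene"); cv2.imwrite("pics/s10.png",cv2.resize(im[150:290,270:430,::-1],None,fx=4,fy=4))
E
```

```text
t: 10.05
position: [0.5245, 0.078, 0.1331]
ee_rot: [0.171, 1.57, -0.156]
ft_force: [-1.2, -0.9, 0.2]
finger_gap: 0.001
t: 10.47
position: [0.5341, 0.1366, 0.1141]
ee_rot: [0.17, 1.573, -0.157]
ft_force: [-0.1, -0.2, -0.2]
finger_gap: -0.001
row [ 0.193 -0.025  0.018] turn 0.0012 | pos [0.5341 0.1366 0.1141] zang -0.2077 tilt -0.9999 F [-0.1 -0.2 -0.2] t 10.47 gap -0.001
```

View pics/s10.png

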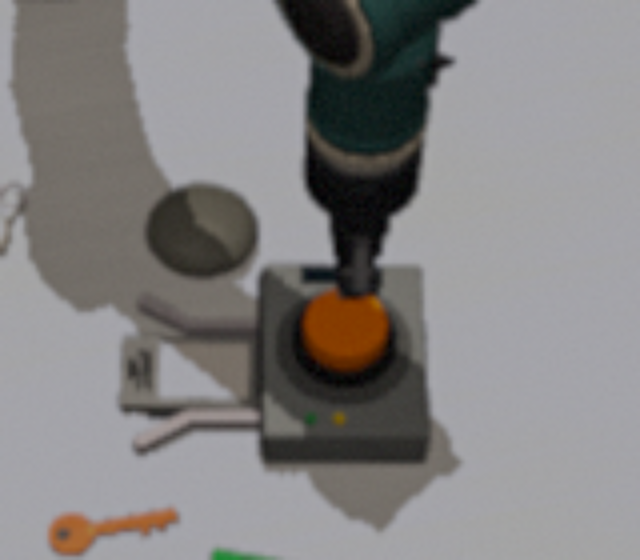

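Shut fingertips hover over the cap (crop (357,290), cap at (347,330), offset due to the 35 mm of height). Descend to 5 mm above it.

```bash
python3 -m creep '[[0.06,-0.025,0.018,0,0],[0.12,-0.025,0.018,0,0],[0.17,-0.025,0.018,0,0],[0.19,-0.025,0.018,0,0],[0.19,-0.025,0.018,0,0]]'; python3 -c "
from fit import *
goto(.5358,.1326,.070,E0[2])"
```

```text
t: 10.98
position: [0.5358, 0.1309, 0.0852]
ee_rot: [0.171, 1.573, -0.16]
ft_force: [-0.7, -0.0, 0.1]
finger_gap: 0.001
row [ 0.102  0.01  -0.002] turn 0.0007 | pos [0.5358 0.1309 0.0852] zang -0.2105 tilt -0.9999 F [-0.7 -0.   0.1] t 10.98 gap 0.001
```

```bash
python3 -m creep '[[0.02,0.005,-0.002,0,0],[0.04,0.01,-0.002,0,0],[0.06,0.01,-0.002,0,0],[0.07,0.01,-0.002,0,0],[0.07,0.01,-0.002,0,0]]'; python3 -c "
from fit import *
goto(.5358,.1326,.070,E0[2])"
```

```text
t: 11.4
position: [0.5359, 0.1327, 0.0748]
ee_rot: [0.171, 1.573, -0.159]
ft_force: [-0.1, -0.2, 2.4]
finger_gap: 0.003
row [ 0.032 -0.001 -0.   ] turn 0.0007 | pos [0.5359 0.1327 0.0748] zang -0.2104 tilt -0.9999 F [-0.1 -0.2  2.4] t 11.4 gap 0.003
```

```bash
python3 -m creep '[[0.01,0,0,0,0],[0.02,0,0,0,0],[0.03,0,0,0,0],[0.038,0,0,0,0],[0.038,0,0,0,0]]'; python3 -c "
from fit import *
goto(.5358,.1326,.068,E0[2])"
```

```text
t: 11.82
position: [0.536, 0.1327, 0.0692]
ee_rot: [0.171, 1.573, -0.16]
ft_force: [-0.4, -0.7, 3.4]
finger_gap: -0.001
row [ 0.008 -0.001 -0.001] turn 0.0007 | pos [0.536  0.1327 0.0692] zang -0.2105 tilt -0.9999 F [-0.4 -0.7  3.4] t 11.82 gap -0.001
```

```bash
python3 -m creep '[[0.003,0,0,0,0],[0.006,0,0,0,0],[0.008,0,0,0,0],[0.008,0,0,0,0],[0.008,0,0,0,0]]'; python3 -c "
from fit import *
goto(.5358,.1326,.068,E0[2])"
```

```text
t: 12.23
position: [0.536, 0.1327, 0.0688]
ee_rot: [0.171, 1.573, -0.16]
ft_force: [-3.7, -1.9, 10.7]
finger_gap: 0.0
row [ 0.005 -0.001 -0.001] turn 0.0007 | pos [0.536  0.1327 0.0688] zang -0.2104 tilt -0.9999 F [-3.7 -1.9 10.7] t 12.23 gap 0.0
```

At the halfway stop (z 0.0688), 10.7 N is near the limit, so I ease off slightly and hold still.

```bash
python3 -m creep '[[0.003,0,0,0,0],[0.003,0,0,0,0],[0.003,0,0,0,0],[0.003,0,0,0,0],[0.003,0,0,0,0]]'
```

```text
t: 12.65
position: [0.536, 0.1327, 0.069]
ee_rot: [0.171, 1.573, -0.16]
ft_force: [-2.9, -1.1, 9.6]
finger_gap: -0.005
```

```bash
python3 -m creep '[[0.002,0,0,0,0],[0.002,0,0,0,0],[0.002,0,0,0,0],[0.002,0,0,0,0],[0.002,0,0,0,0]]'; python3 -m creep '[[0.002,0,0,0,0],[0.002,0,0,0,0],[0.002,0,0,0,0],[0.002,0,0,0,0],[0.002,0,0,0,0]]'; python3 -m creep '[[0.002,0,0,0,0],[0.002,0,0,0,0],[0.002,0,0,0,0],[0.002,0,0,0,0],[0.002,0,0,0,0]]'; python3 -m creep '[[0.002,0,0,0,0],[0.002,0,0,0,0],[0.002,0,0,0,0],[0.002,0,0,0,0],[0.002,0,0,0,0]]'
```

```text
t: 13.07
position: [0.536, 0.1327, 0.0691]
ee_rot: [0.17, 1.572, -0.16]
ft_force: [-2.4, -1.0, 6.4]
finger_gap: 0.002
t: 13.48
position: [0.536, 0.1327, 0.0691]
ee_rot: [0.17, 1.572, -0.161]
ft_force: [-2.0, -1.3, 7.0]
finger_gap: 0.004
t: 13.9
position: [0.536, 0.1327, 0.0691]
ee_rot: [0.17, 1.572, -0.161]
ft_force: [-2.2, -1.8, 7.5]
finger_gap: 0.001
t: 14.32
position: [0.536, 0.1327, 0.0691]
ee_rot: [0.17, 1.572, -0.161]
ft_force: [-1.5, -1.3, 7.3]
finger_gap: -0.003
```

Held still for over 1.6 s at 7 N. Pressing fully down.

```bash
python3 -m creep '[[0.02,0,0,0,0],[0.04,0,0,0,0],[0.058,0,0,0,0],[0.07,0,0,0,0],[0.07,0,0,0,0]]'; python3 -m creep '[[0.008,0,0,0,0],[0.012,0,0,0,0],[0.012,0,0,0,0],[0.012,0,0,0,0],[0.012,0,0,0,0]]'
```

```text
t: 14.73
position: [0.536, 0.1327, 0.0596]
ee_rot: [0.17, 1.572, -0.161]
ft_force: [-3.9, -2.4, 16.2]
finger_gap: 0.004
t: 15.15
position: [0.5361, 0.1327, 0.0591]
ee_rot: [0.169, 1.572, -0.162]
ft_force: [-4.8, -2.1, 16.1]
finger_gap: -0.001
```

```bash
python3 -m creep '[[0.01,0,0,0,0],[0.016,0,0,0,0],[0.02,0,0,0,0],[0.02,0,0,0,0],[0.02,0,0,0,0]]'
```

```text
t: 15.57
position: [0.5361, 0.1327, 0.0588]
ee_rot: [0.168, 1.571, -0.163]
ft_force: [-8.6, -3.4, 28.2]
finger_gap: -0.003
```

Bottomed: 28 N at z 0.0588. Letting go, straight up and then clear.

```bash
python3 -m creep '[[-0.05,0,0,0,0],[-0.15,0,0,0,0],[-0.3,0,0,0,0],[-0.5,0,0,0,0],[-0.6,0,0,0,0]]'; python3 -m creep '[[-0.2,-0.1,0,0,0],[-0.4,-0.3,0,0,0],[-0.4,-0.5,0,0,0],[-0.4,-0.7,0,0,0],[-0.4,-0.9,0,0,0]]'; python3 -m creep '[[0,-0.2,0,0,0],[0,-0.4,0,0,0],[0,-0.6,0,0,0],[0,-0.8,0,0,0],[0,-0.9,0,0,0]]';python3 -m creep '[[0,-0.2,0,0,0],[0,-0.3,0,0,0],[0,-0.3,0,0,0],[0,-0.3,0,0,0],[0,-0.3,0,0,0]]'
python3 - <<'E'
from fit import *
h=(*T(*E0,[(0,-.0215,0)])[0][:2],E0[2])
for n,b in (("top",(240,190,400,310)),("scene",(250,170,410,290))):
    im=capture(n); overlay(n,im,sl_lines(h)+enc_lines(E0)[1:2],b,f"pics/{n}11.png",5); cv2.imwrite(f"pics/{n}11f.png",im[:,:,::-1])
print(manip.observe()['ft_force'].round(1))
E
```

```text
t: 15.98
position: [0.5378, 0.133, 0.1512]
ee_rot: [0.169, 1.568, -0.161]
ft_force: [0.0, 0.4, 0.4]
finger_gap: -0.0
t: 16.4
position: [0.5097, -0.0005, 0.211]
ee_rot: [0.169, 1.566, -0.161]
ft_force: [-1.0, -0.1, -0.5]
finger_gap: -0.002
t: 16.82
position: [0.4804, -0.1365, 0.2099]
ee_rot: [0.171, 1.567, -0.166]
ft_force: [-0.2, -0.2, 0.3]
finger_gap: 0.002
t: 17.23
position: [0.4711, -0.1793, 0.2095]
ee_rot: [0.171, 1.567, -0.164]
ft_force: [-0.8, 0.6, -0.0]
finger_gap: -0.001
[0.1 0.  0.2]
```

View pics/top11.png

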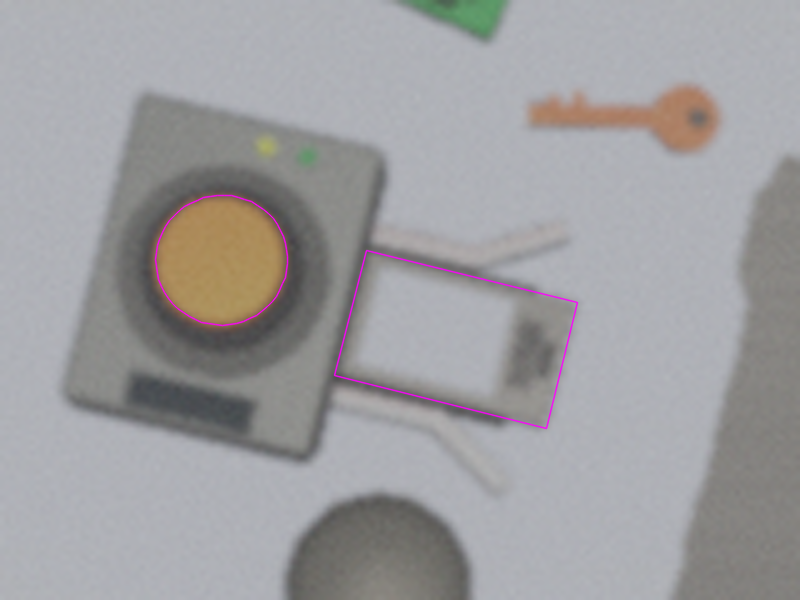

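View pics/scene11.png

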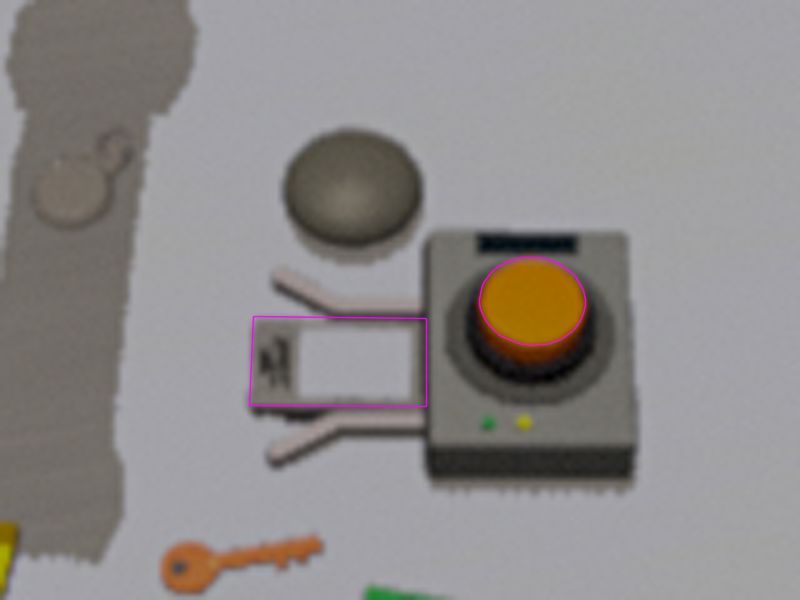

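View pics/scene11f.png

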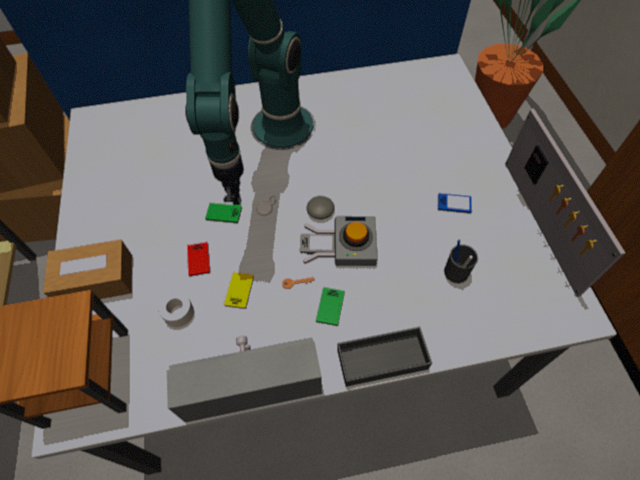

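The sleeve is home on its outline (rear end at top crop (560,365)). The cap has sprung back to its released outline at (222,260). The bystanders are unmoved and the arm is clear.

```bash
python3 -c "
from cell import manip
print(manip.hand_in())"
```

```text
the job is handed in; nothing more can be done
None
```

The keycard sleeve is home in the encoder bay, the button has been through its full two-stage press, and the job is handed in. The robot clock read about 17 s at the end. `hand_in` gives no verdict, so this rests on my own checks:

- **Sleeve:** I gripped it at its rear end and slid it in until it met the stop. Then I released it and pushed from behind with shut fingers. Raising that push from 6 to 15 N moved it only 0.5 mm. In the final pictures it lies on the expected home outline, to within about 2 mm.
- **Halfway stop:** The cap stopped at z ≈ 0.069 m. The force touched 10.7 N as it arrived, close to the 11 N limit, but the position showed it did not go past. I eased off and held it still at about 7 N for over 1.5 s.
- **Full press and release:** The button bottomed at z ≈ 0.059 m, with the force rising to 28 N against the end stop, and I let it go. In both pictures the cap is back at its released outline.
- **Other things:** By eye in the last pictures, the bystanders and look-alikes look unmoved. The arm is clear and the wrist force reads zero.

One measurement disagreed: an automatic fit of the sleeve while it sat in the bay came out about 5 mm off. On the picture it had clearly latched onto the wrong edges, so I went by the overlays and the force readings instead.

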